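# Set the warming plate to its third mark and start it

### The arm

A 6-joint arm with a two-finger parallel gripper is mounted at the origin on a cart in front of the work surface, level with it; the furniture and walls round the work are solid. World frame = base frame: x ahead of the robot, y to its left, z up, the work surface at z = 0. Lengths are in m, angles in rad, forces in N, time in s.
With the tool pointing down it reaches from about 0.275 to 1 m from the base axis. Payload 8.4 kg.
Tool frame: the origin (TCP) lies at the centre of the arm's flange, where the gripper is bolted on; the fingertips stand 173 mm ahead of it and the grasp point (between the pads) lies 155 mm ahead of it; z points along the fingers, y is the direction in which the jaws open and shut (so a half turn about z gives the same grasp; the last joint's range is limited). The gripper opens to 85 mm and grips with 20 to 120 N. Pads are 22 mm wide; open, the fingers measure 114 mm over their backs; the gripper's body (76 mm by 85 mm) begins 54 mm behind the grasp point. The pads swing forward as they close: fully open they stand 13 mm farther back than shut.
Start: joints at [1.169, 0.353, 1.633, -0, 1.155, -0.002], TCP at [0.243, 0.576, 0.405] pointing down, gripper open.
Joint ranges: [-2.63, 2.63], [-0.92, 2.1], [0.06, 2.66], [-1.3, 4.44], [0, 2.69], [-3.02, 3.02]. Speed limits (rad/s): [2.22, 2.22, 2.79, 3.14, 3.14, 3.14].

### API

Orientations are given as a rotation vector (axis times angle).
In Python, from workcell import read_state, optics, workorder gives the robot as it stands.
- The arm moves only by the tool carry_out, never from a script. Its argument "increments" is a list of rows, each a list of 5 numbers: the opening, from 0 (shut) to 1 (fully open), then the shift along the tool's x, y, z in mm, then the turn about the tool's z in rad. A call has 1 to 20 rows; each row is the pose to reach, as a shift and turn from the pose commanded when the call began, along the tool's axes at that moment; what a row does not reach only later rows make up. A row lasts 1/8 s, in which the tool goes at most 62.5 mm and 10.7 degrees, less where a joint would pass 70% of its speed; a pose out of reach is approached as far as the arm can. A call with a gripper value outside its range is refused whole. The fingers move at their own pace and stop on an object; "grip_force" is the grip in N (left out, the last holds). Time passes only in rows, so rows that repeat a pose let the fingers close. It gives the time, the measured TCP pose, the force and the opening at its end, in the units of the state.
- read_state(): the state, without advancing time (a new reading comes with each control period).
- optics.camera(name): name is "side" or "top" or "wrist"; returns a dict with "frame" (480x640x3 uint8, red, green, blue), "intrinsics" (3x3 intrinsics, pixels), "rvec" (rotation vector, rad) and "tvec" (3), from world to camera coordinates, as OpenCV has them. Camera axes: x right, y down, z forward; pixel columns grow to the right and rows downward; lengths in m; the calibration is good to about 2 mm. A picture is of the moment at which its call begins. There is no depth.
- workorder.finish_job(): hands the job in, once; it reports no verdict.
The state is a dict: "t": time; "joint_positions": joint angles; "joint_vel": joint speeds; "effort": joint torques, N m; "position": TCP position; "tool_rot": TCP orientation; "wrist_force": force on the tool from outside, world axes, zero at the start; "wrist_torque": the same for the moment, N m; "finger_gap": finger opening in m.
Only numpy, scipy, OpenCV 4.12 (cv2) and the standard library are available. Lean on these libraries where they do the work, as an engineer would, in place of code of your own. Each camera call takes 0.05 s, during which the arm holds its last target. There are 200 camera calls.

### The job

Set the warming plate: with the fingertips pressed on its large knurled dial, turn the dial by friction, counter-clockwise seen from above, until its pointer clicks in at the third mark from the left. Let go of the dial, then press the start button beside it all the way down and let it come back up. Do not press the button before the dial is set, and do not lift or shift the cup on the plate, nor the yoghurt pot and wooden tamper beside it.

Things in the scene. Friction and masses are not known exactly. Their poses are not given: they have to be found in the camera images.
- warmer: electric warming plate, a low white box 300 x 220 mm with its top panel 50 mm above the table; it stands firm and does not slide. Origin: centre of its underside, on the table. Its x axis points from the control panel (near the robot) to the steel hot plate (far end), y to its left, z up. In this frame the dial's axis is at x -80, y +40 mm, the button's at x -80, y -70 mm, the centre of the hot plate (142 x 180 mm, its top 55 mm above the table) at x +72, y 0
- dial_top (a point): centre of the flat top face of the black dial, on its vertical axis, 78 mm above the table. The dial is a plain disc 90 mm in diameter and 20 mm thick with a knurled rim, its underside 8 mm above the panel, its top face flat and grippy out to the rim. It is sprung: under a press it gives way straight down by up to 6 mm (about 3 N to start, about 10 N at the bottom stop) and rises again when released, in any dial position
- dial_pointer (a point): outer end of the white pointer line on the dial's top face, 41 mm from the dial's axis; the line is flush and runs radially. It turns with the dial
- dial (a joint): angle of the dial in rad, growing counter-clockwise seen from above. It has a click position every 0.6 rad, at 0, 0.6, 1.2 and 1.8, in which the pointer faces the first, second, third and fourth mark; stops at -0.15 and 1.95. Past half-way between two clicks it snaps on to the next by itself when let free. About 0.05 N m carries it over a click. At the start it lies between about 0 and 0.6, nearly always in one of these two clicks. Set means 1.2
- third_mark (a point): the third of four flat black bars on the panel round the near side of the dial, counted from the left as seen from the robot; it is 55 mm from the dial's axis, 50 mm above the table. The bars point to the dial's axis and grow in length from the first (7 mm) to the fourth (16 mm), 0.6 rad apart
- start_button_top (a point): centre of the top of the round black start button (26 mm in diameter, in a low grey collar) on the panel to the right of the dial, 110 mm from the dial's axis. It goes straight down by 6 mm; fully down takes about 5 N. Its top is about 72 mm above the table when up
- start_button (a joint): how far the start button is pressed, in m: 0 is up, 0.006 fully down; the spring returns it
- cup_mid (a point): middle of the dark blue baking cup that stands loose on the hot plate, 129 mm wide and 101 mm tall; this point is 50 mm above its underside. Not to be moved
- pot_mid (a point): middle of the yoghurt pot with a foil lid standing on the table beside the warming plate, 72 mm wide and 71 mm tall; this point is 35 mm above the table. Not to be moved
- tamper_mid (a point): middle of the brown wooden tamper standing on the table beside the warming plate, 53 mm wide and 107 mm tall; this point is 53 mm above the table. Not to be moved

How it is judged:
On the way, in this order (a step that is already met when the one before it is completed fails the run):
1. the dial rests at the third mark and the fingers are off it (value of joint dial between 1.08 and 1.32 rad and contact force between the fingers and dial below 0.3 N), for 0.3 s.
2. the start button is pressed down while the dial is at the third mark (value of joint dial between 1.08 and 1.32 rad and value of joint start_button above 0.0045 m), for 0.05 s.
At the end, for the whole second after the job is handed in: the dial is at rest within 0.12 rad of the third mark (joint value 1.2), the start button has been pressed at least 4.5 mm after that and is up again (less than 1.5 mm down), and cup, pot and tamper are within 20 mm of where they stood (value of joint dial between 1.08 and 1.32 rad and velocity of joint dial between -0.1 and 0.1 rad/s and value of joint start_button below 0.0015 m and distance of each of cup_mid, pot_mid, tamper_mid from where it was at the start of the episode below 0.02 m); the robot touches nothing.
It fails at once if the start button is pressed while the dial is not at the third mark (value of joint start_button above 0.003 m and not (value of joint dial between 1 and 1.4 rad)).
It fails at once if the cup is shifted or lifted by more than 20 mm (distance of cup_mid from where it was at the start of the episode above 0.02 m).
It fails at once if the yoghurt pot is shifted or lifted by more than 20 mm (distance of pot_mid from where it was at the start of the episode above 0.02 m).
It fails at once if the tamper is shifted or lifted by more than 20 mm (distance of tamper_mid from where it was at the start of the episode above 0.02 m).
It also fails if it takes over 48 s, if anything falls off the work surface, if the arm or the gripper's body presses on something with over 40 N, if the wrist force passes 120 N, or if a joint passes its speed limit or range.

## Working session

There is one attempt and no reset: what is moved stays moved. The work goes in short steps, Python scripts to look and compute and a tool call to move; the robot and the scene stay as the last step left them, time stands still between calls to the robot, and variables do not carry over. Pictures are saved under pics/ and viewed, about 8 in all and at most 12, crops included, and the job is handed in when it is done.

Besides the shell and the picture viewer there is one more tool, called after "Emit:" in YAML: its name, and indented under it one key for each argument. carry_out: Moves the arm, as the interface text tells. Its arguments: {"type":"object","properties":{"increments":{"type":"array","items":{"type":"array","items":{"type":"number"}}},"grip_force":{"type":"number"}},"required":["increments"]}

```bash
mkdir -p pics
cat > h.py <<'E'
import numpy as np, cv2
from workcell import read_state, optics, workorder
def cam(n,save=None):
    c=optics.camera(n)
    if save: cv2.imwrite('pics/'+save,c['frame'][:,:,::-1])
    return c
def onplane(c,uv,z):
    R=cv2.Rodrigues(np.array(c['rvec'],float))[0];t=np.array(c['tvec'],float).ravel()
    o=-R.T@t; d=R.T@np.linalg.inv(c['intrinsics'])@np.array([uv[0],uv[1],1.])
    return o+d*(z-o[2])/d[2]
def proj(c,P):
    return cv2.projectPoints(np.array(P,float).reshape(-1,3),np.array(c['rvec'],float),np.array(c['tvec'],float),np.array(c['intrinsics'],float),None)[0].reshape(-1,2)
E
python3 - <<'E'
from h import *
import pickle
d={n:cam(n,n+'0.png') for n in('top','side')}
pickle.dump(d,open('d0.pkl','wb'))
s=read_state();print(s['t'],s['position'],s['tool_rot'],s['finger_gap'],s['wrist_force'])
print(cv2.Rodrigues(np.array(s['tool_rot']))[0].round(3))
for n in d:
  R=cv2.Rodrigues(np.array(d[n]['rvec']))[0];print(n,(-R.T@np.array(d[n]['tvec']).ravel()).round(3))
E
```

```text
0.1 [0.24316989 0.57552382 0.40401499] [-6.23698080e-01 -3.07880970e+00  1.98468364e-03] 0.08535455213856492 [ 0.30278775  0.23080813 -0.08762822]
[[-0.921  0.389 -0.   ]
 [ 0.389  0.921 -0.001]
 [-0.    -0.001 -1.   ]]
top [ 0.393 -0.278  0.932]
side [ 0.286 -0.966  0.506]
```

View pics/top0.png

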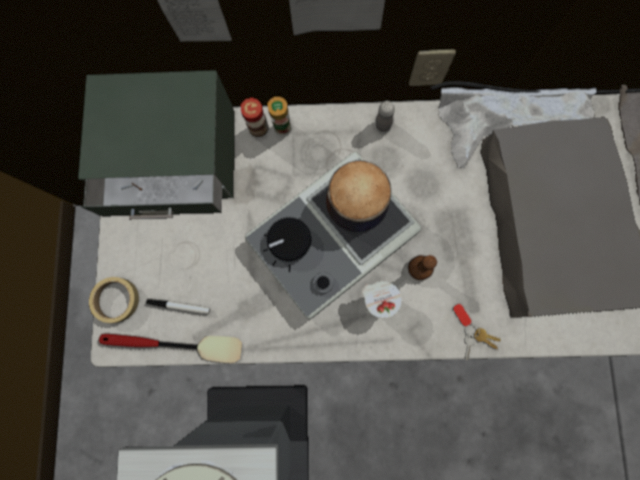

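View pics/side0.png

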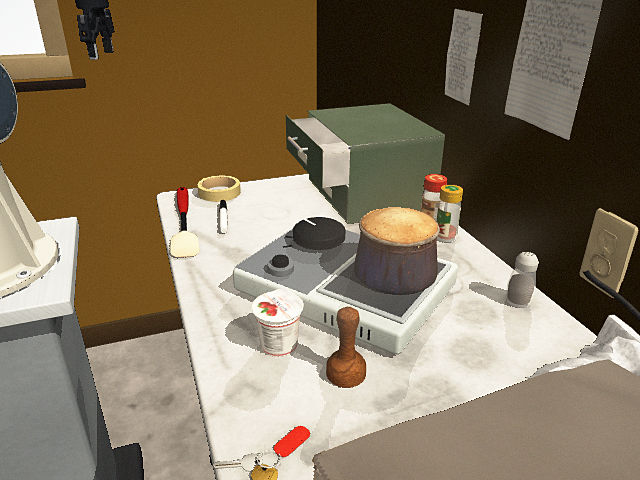

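Run:
```python
from h import *
import pickle
d=pickle.load(open('d0.pkl','rb'))
f=d['top']['frame']; cv2.imwrite('pics/top0c.png',cv2.resize(f[200:310,240:360,::-1],None,fx=6,fy=6,interpolation=cv2.INTER_CUBIC)[:600])
g=f.max(2)
m=((g<45)*255).astype('uint8')
n,l,s,c=cv2.connectedComponentsWithStats(m)
for i in range(1,n):
  if s[i,4]>20 and 230<c[i][0]<430 and 180<c[i][1]<310: print(s[i],c[i])
c=d['top']
for uv,z in[((290,240),.078),((323,283),.072),((270,244),.078),((383,300),.071),((428,262),.107),((360,192),.155)]: print(uv,onplane(c,uv,z).round(4))
# dial rim: nearly vertical view
```

```text
[314 190  74  52 983] [346.72634791 219.49643947]
[ 265  218   47   44 1462] [289.45280438 239.14637483]
[418 262   9  10  52] [421.32692308 266.90384615]
[317 277  12  12 110] [322.42727273 282.22727273]
(290, 240) [ 0.555 -0.199  0.078]
(323, 283) [ 0.4687 -0.2622  0.072 ]
(270, 244) [ 0.548  -0.1592  0.078 ]
(383, 300) [ 0.433  -0.3777  0.071 ]
(428, 262) [ 0.5002 -0.4613  0.107 ]
(360, 192) [ 0.6263 -0.3354  0.155 ]
```

View pics/top0c.png

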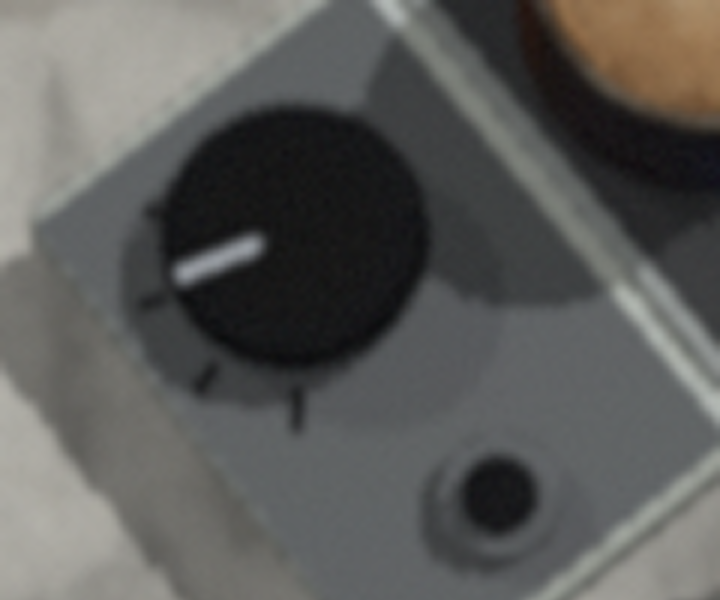

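The dial is on the second mark (0.6). Pointer end is at crop (180,275), dial centre about (296,236), button (497,494), cup at top right. Next I'll travel to above the dial.

Emit:
carry_out:
  increments:
    - [0.58,-37,-37,0,0.09]
    - [0.58,-74,-74,0,0.18]
    - [0.58,-111,-111,0,0.27]
    - [0.58,-148,-148,0,0.36]
    - [0.58,-185,-185,0,0.45]
    - [0.58,-222,-222,0,0.54]
    - [0.58,-259,-259,0,0.63]
    - [0.58,-296,-296,0,0.72]
    - [0.58,-333,-333,0,0.81]
    - [0.58,-370,-370,0,0.9]
    - [0.58,-407,-407,0,0.99]
    - [0.58,-444,-444,0,1.08]
    - [0.58,-481,-481,10,1.17]
    - [0.58,-518,-518,20,1.26]
    - [0.58,-555,-555,30,1.35]
    - [0.58,-589,-592,40,1.44]
    - [0.58,-589,-592,50,1.5]
    - [0.58,-589,-592,50,1.5]
    - [0.58,-589,-592,50,1.5]

```text
t: 2.48
position: [0.5553, -0.1984, 0.3548]
tool_rot: [-2.553, -1.83, 0.0]
wrist_force: [-0.4, -0.0, 0.7]
finger_gap: 0.0498
```

Run:
```python
from h import *
import pickle
d={n:cam(n,n+'1.png') for n in('wrist','side')}
pickle.dump(d,open('d1.pkl','wb'))
s=read_state();p=np.array(s['position']);R=cv2.Rodrigues(np.array(s['tool_rot']))[0]
print(s['t'],p,s['joint_positions'],s['finger_gap'],s['wrist_force']);print(R.round(3))
c=d['wrist'];Rc=cv2.Rodrigues(np.array(c['rvec']))[0];o=-Rc.T@np.array(c['tvec']).ravel();print('cam in tool',R.T@(o-p))
t=pickle.load(open('d0.pkl','rb'))['top']
print('dial',D:=onplane(t,(289.3,239.3),.078),'btn',B:=onplane(t,(322.7,282.5),.072))
pt=onplane(t,(270,245.7),.078)
a=lambda v:np.arctan2(v[1],v[0])
print('ptr ang',a(pt-D)%6.283,[a(onplane(t,(240+u/6-.4,200+v/6-.4),.05)-D)%6.283 for u,v in[(152,212),(152,302),(207,380),(297,410)]])
print(proj(c,[D,B,pt]))
```

```text
2.575 [ 0.55544989 -0.19829718  0.35526111] [-3.45449520e-01  3.50067539e-01  1.75760990e+00  2.62317377e-05
  1.03325869e+00 -1.81601912e-02] 0.049724367575465445 [ 0.92161432  0.12402664 -0.43032011]
[[ 0.321  0.947  0.001]
 [ 0.947 -0.321 -0.   ]
 [ 0.     0.001 -1.   ]]
cam in tool [0.07942479 0.0004934  0.03041922]
dial [ 0.55642914 -0.1975775   0.078     ] btn [ 0.46972452 -0.26164528  0.072     ]
ptr ang 1.869760982991238 [np.float64(1.278421344796004), np.float64(1.8546333293091182), np.float64(2.4678016094854245), np.float64(3.074085142470162)]
[[320.10622887 232.27712785]
 [234.53132267 347.24653801]
 [281.62942133 181.62661867]]
```

View pics/wrist1.png

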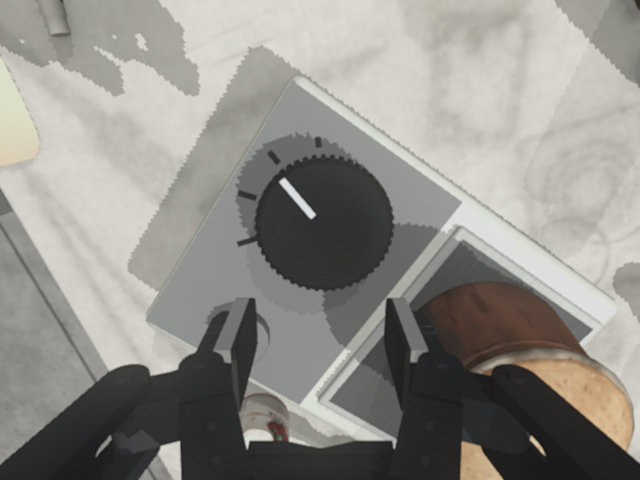

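The wrist view shows the pointer facing the second mark and the dial disc near (324,222). I'll refine the centre numerically.

Run:
```python
from h import *
import pickle
c=pickle.load(open('d1.pkl','rb'))['wrist'];f=c['frame']
t=pickle.load(open('d0.pkl','rb'))['top']
def disc(c,roi,th,z):
    x0,x1,y0,y1=roi
    m=np.zeros(c['frame'].shape[:2],'uint8');m[y0:y1,x0:x1]=(c['frame'][y0:y1,x0:x1].max(2)<th)*255
    m=cv2.morphologyEx(m,cv2.MORPH_OPEN,np.ones((5,5)))
    k=max(cv2.findContours(m,0,1)[0],key=cv2.contourArea);h=cv2.convexHull(k)[:,0]
    # rim points back-projected on top plane -> min circle
    P=np.array([onplane(c,p,z)[:2] for p in h.astype(float)],'float32')
    return cv2.minEnclosingCircle(P),cv2.boundingRect(k)
for th in(40,50,60):
  print(th,disc(c,(230,410,140,300),th,.074),disc(t,(255,325,205,270),th,.074))
```

```text
Traceback (most recent call last):
ValueError: max() iterable argument is empty
```

Run:
```python
from h import *
import pickle
c=pickle.load(open('d1.pkl','rb'))['wrist'];f=c['frame']
t=pickle.load(open('d0.pkl','rb'))['top']
print(f[260,330],f[200,430],f[260,300],t['frame'][250,290])
def disc(c,roi,th,z):
    x0,x1,y0,y1=roi
    m=np.zeros(c['frame'].shape[:2],'uint8');m[y0:y1,x0:x1]=(c['frame'][y0:y1,x0:x1].max(2)<th)*255
    m=cv2.morphologyEx(m,cv2.MORPH_OPEN,np.ones((5,5)))
    k=max(cv2.findContours(m,0,1)[0],key=cv2.contourArea);h=cv2.convexHull(k)[:,0]
    P=np.array([onplane(c,p,z)[:2] for p in h.astype(float)],'float32')
    return cv2.minEnclosingCircle(P),cv2.boundingRect(k)
for th in(45,50,55,60):
  for a in((c,(230,410,140,300)),(t,(255,325,205,270))):
    try: print(th,disc(*a,th,.074))
    except ValueError: print(th,'none')
```

```text
[50 50 49] [150 152 150] [53 52 51] [24 24 24]
45 none
45 (((0.5575373768806458, -0.19587142765522003), 0.04543624445796013), (267, 218, 45, 44))
50 (((0.5743565559387207, -0.20814919471740723), 0.009073575027287006), (345, 224, 16, 26))
50 (((0.5578840970993042, -0.19545741379261017), 0.04632897302508354), (266, 218, 46, 44))
55 (((0.5581836104393005, -0.19684728980064392), 0.044682178646326065), (256, 179, 123, 110))
55 (((0.5577625036239624, -0.19621971249580383), 0.04709780216217041), (266, 218, 47, 45))
60 (((0.5589427351951599, -0.1959741711616516), 0.04525141790509224), (255, 158, 137, 132))
60 (((0.5583023428916931, -0.20311498641967773), 0.054150231182575226), (266, 218, 54, 48))
```

Emit:
carry_out:
  increments:
    - [0.58,3,2,25,0]
    - [0.58,3,2,50,0]
    - [0.58,3,2,75,0]
    - [0.58,3,2,90,0]
    - [0.58,3,2,97,0]
    - [0.58,3,2,97,0]
    - [0.58,3,2,97,0]

```text
t: 3.45
position: [0.5586, -0.1968, 0.2585]
tool_rot: [2.554, 1.827, 0.001]
wrist_force: [0.2, -1.2, 0.4]
finger_gap: 0.0493
```

Emit:
carry_out:
  increments:
    - [0.58,0,0,3,0]
    - [0.58,0,0,6,0]
    - [0.58,0,0,6,0]

```text
t: 3.82
position: [0.5581, -0.1966, 0.2515]
tool_rot: [-2.555, -1.827, 0.0]
wrist_force: [-0.1, -0.5, 0.8]
finger_gap: 0.0496
```

Emit:
carry_out:
  increments:
    - [0.58,0,0,3,0]
    - [0.58,0,0,3,0]

```text
t: 4.08
position: [0.5583, -0.1967, 0.2486]
tool_rot: [2.555, 1.828, -0.0]
wrist_force: [0.6, 0.6, 0.2]
finger_gap: 0.0498
```

Emit:
carry_out:
  increments:
    - [0.58,0,0,3,0]
    - [0.58,0,0,3,0]

```text
t: 4.32
position: [0.5583, -0.1967, 0.2459]
tool_rot: [2.555, 1.828, 0.0]
wrist_force: [-1.4, 0.6, 6.0]
finger_gap: 0.0494
```

Emit:
carry_out:
  increments:
    - [0.58,0,0,3,0]
    - [0.58,0,0,3,0]

```text
t: 4.58
position: [0.5584, -0.1967, 0.2431]
tool_rot: [2.555, 1.828, 0.0]
wrist_force: [-2.4, 1.3, 9.4]
finger_gap: 0.05
```

Emit:
carry_out:
  increments:
    - [0.58,0,0,2,0]
    - [0.58,0,0,2,0]

```text
t: 4.82
position: [0.5584, -0.1967, 0.2423]
tool_rot: [2.555, 1.827, 0.0]
wrist_force: [-7.7, 1.2, 20.1]
finger_gap: 0.0496
```

Emit:
carry_out:
  increments:
    - [0.58,0,0,0,-0.06]
    - [0.58,0,0,0,-0.13]
    - [0.58,0,0,0,-0.2]
    - [0.58,0,0,0,-0.27]
    - [0.58,0,0,0,-0.34]
    - [0.58,0,0,0,-0.41]
    - [0.58,0,0,0,-0.48]
    - [0.58,0,0,0,-0.55]
    - [0.58,0,0,0,-0.62]
    - [0.58,0,0,0,-0.64]
    - [0.58,0,0,0,-0.64]

```text
t: 6.2
position: [0.5586, -0.1967, 0.2423]
tool_rot: [1.85, 2.538, 0.001]
wrist_force: [-3.5, 2.2, 19.3]
finger_gap: 0.0496
```

Run:
```python
from h import *
c=cam('wrist','wrist2.png');s=read_state();print(s['wrist_force'],s['wrist_torque'],s['tool_rot'])
```

```text
[-3.22164176  2.37394268 18.33555026] [ 0.35094615  0.82786176 -0.0662409 ] [1.84985680e+00 2.53767281e+00 7.95248451e-04]
```

View pics/wrist2.png

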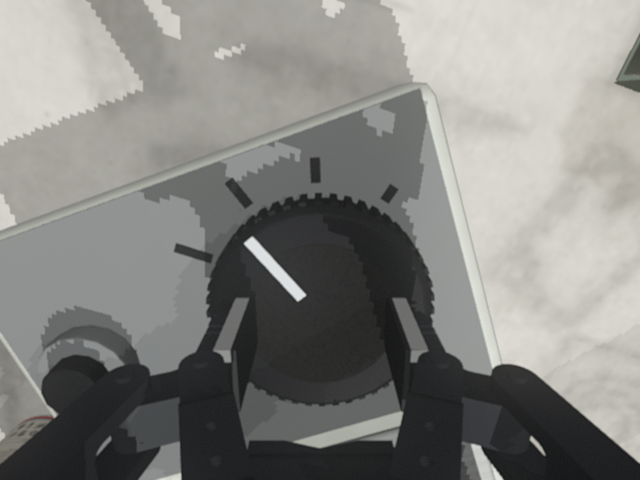

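The pointer (end at 248,240) now faces the third mark (238,192). Lifting off.

Emit:
carry_out:
  increments:
    - [0.58,0,0,-5,0]
    - [0.58,0,0,-15,0]
    - [0.58,0,0,-35,0]
    - [0.58,0,0,-60,0]
    - [0.58,0,0,-80,0]
    - [0.2,0,0,-80,0]
    - [0,0,0,-80,0]
    - [0,0,0,-80,0]
    - [0,0,0,-80,0]

```text
t: 7.38
position: [0.5581, -0.1966, 0.3199]
tool_rot: [-1.85, -2.538, 0.001]
wrist_force: [-0.3, 0.7, -0.3]
finger_gap: 0.0002
```

Run:
```python
from h import *
c=cam('wrist','wrist3.png');s=read_state();p=np.array(s['position']);R=cv2.Rodrigues(np.array(s['tool_rot']))[0]
print(s['t'],p,s['finger_gap'],s['wrist_force'])
B=np.array([.470,-.261,.072]);print(proj(c,[B]),R.T@(B-p)*1e3)
import pickle;pickle.dump((c,p,R),open('d3.pkl','wb'))
```

```text
7.425 [ 0.55813711 -0.19659907  0.32005242] 1.4006649732485571e-05 [-0.29239262  0.5885525  -0.20789348]
[[145.61398017 303.13223457]] [ -34.49097497 -103.41888133  248.11396673]
```

View pics/wrist3.png

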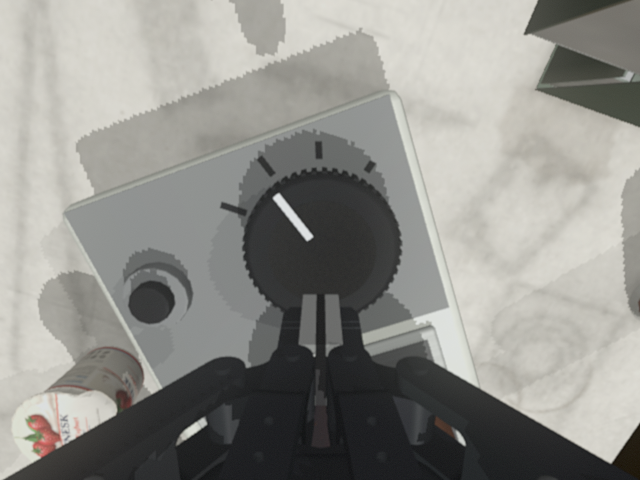

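Dial released at the third mark (pointer end (277,197) against the bar at (266,165)). The button is at (152,302), fingers shut. Moving above the button.

Emit:
carry_out:
  increments:
    - [0,-12,-34,0,0]
    - [0,-24,-68,0,0]
    - [0,-34,-101,0,0]
    - [0,-34,-101,20,0]
    - [0,-34,-101,40,0]
    - [0,-34,-101,60,0]
    - [0,-34,-101,68,0]
    - [0,-34,-101,68,0]

```text
t: 8.43
position: [0.4724, -0.2599, 0.2523]
tool_rot: [-1.85, -2.538, 0.0]
wrist_force: [0.0, 0.6, 0.2]
finger_gap: 0.0002
```

Run:
```python
from h import *
c=cam('side');s=read_state();print(s['position'],s['wrist_force'])
b=proj(c,[[.471,-.26,.072]])[0];u,v=b.astype(int);print(b)
cv2.imwrite('pics/side4.png',cv2.resize(c['frame'][v-70:v+50,u-80:u+80,::-1],None,fx=5,fy=5))
```

```text
[ 0.47268072 -0.25999888  0.25289536] [-0.48884427 -0.61200898  0.91348705]
[278.64145091 256.8994477 ]
```

View pics/side4.png

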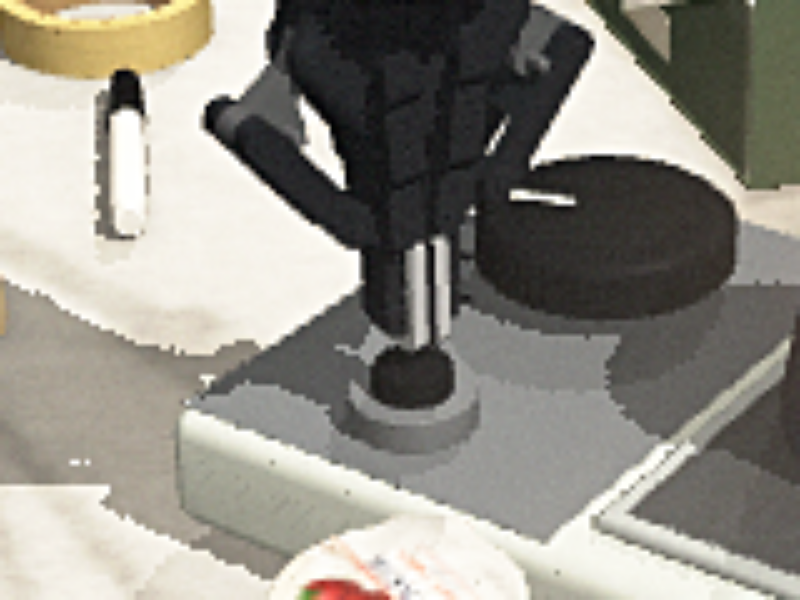

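Tips hang just above the button (about (412,375) in the crop), aligned well enough. Pressing in steps.

Emit:
carry_out:
  increments:
    - [0,0,0,3,0]
    - [0,0,0,6,0]
    - [0,0,0,9,0]
    - [0,0,0,9,0]

```text
t: 8.98
position: [0.4726, -0.26, 0.2437]
tool_rot: [1.85, 2.538, 0.0]
wrist_force: [0.1, 0.2, 2.4]
finger_gap: 0.0001
```

Emit:
carry_out:
  increments:
    - [0,0,0,2,0]
    - [0,0,0,4,0]
    - [0,0,0,4,0]

```text
t: 9.35
position: [0.4726, -0.26, 0.2397]
tool_rot: [1.85, 2.538, 0.0]
wrist_force: [1.0, -0.4, 4.7]
finger_gap: -0.0001
```

Emit:
carry_out:
  increments:
    - [0,0,0,2,0]
    - [0,0,0,3,0]
    - [0,0,0,3,0]

```text
t: 9.72
position: [0.4728, -0.2601, 0.239]
tool_rot: [1.85, 2.538, 0.0]
wrist_force: [-7.0, 4.6, 31.8]
finger_gap: -0.0
```

Hard stop reached, so the button is fully down. Releasing and lifting clear.

Emit:
carry_out:
  increments:
    - [0,0,0,-5,0]
    - [0,0,0,-20,0]
    - [0,0,0,-50,0]
    - [0,0,0,-80,0]
    - [0,0,0,-110,0]
    - [0,0,0,-110,0]
    - [0,0,0,-110,0]
    - [0,0,0,-110,0]

```text
t: 10.72
position: [0.4721, -0.2597, 0.3456]
tool_rot: [-1.849, -2.537, 0.0]
wrist_force: [0.1, 0.4, -1.0]
finger_gap: 0.0
```

Run:
```python
from h import *
c=cam('side','side5.png');s=read_state();print(s['t'],s['position'],s['wrist_force'])
```

```text
10.775 [ 0.47215949 -0.25974907  0.34563626] [-0.26207985  0.52977308  0.27594177]
```

View pics/side5.png

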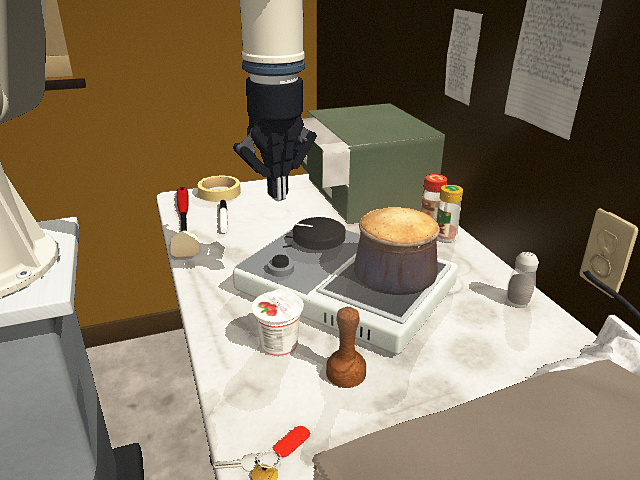

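The button (281,262) is up, the dial pointer is still at the third mark, and the cup, pot and tamper are where they were. The arm is clear, so I'm handing in.

```bash
python3 -c "
from workcell import workorder; print(workorder.finish_job())"
```

```text
the job is handed in; nothing more can be done
None
```

The dial is set to the third mark, and the start button has been pressed fully down and come back up. I handed the job in at about 11 s on the robot's clock; no verdict is reported.

- **Dial:** It started at the second mark. I pressed two fingertips on it with about 20 N, turned it 0.64 rad counter-clockwise and lifted off. The wrist camera then showed the pointer facing the third mark with the fingers clear.
- **Button:** I pressed it with the fingers shut until it met its stop. The travel was about 6 mm, and the force rose sharply to about 32 N at the bottom.
- **Last picture:** The button looks up and the dial is still turned to the third mark. The cup, pot and tamper look unmoved, judged by eye. The arm is clear, with wrist force near zero.
- **Disagreements:** The first top and wrist camera estimates differed by several mm at the dial, but agreed to about 1 mm once I refined the centre. At the button they differed by about 3 mm, so I aimed between the two.

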